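Hold the tall sample cell in the photometer's light path

ROBOT

A 6-joint arm with a two-finger parallel gripper is mounted at the origin on a cart in front of the work surface, level with it; the furniture and walls round the work are solid. World frame = base frame: x ahead of the robot, y to its left, z up, the work surface at z = 0. Lengths are in mm, angles in rad, forces in N, time in s.
With the tool pointing down it reaches from about 325 to 900 mm from the base axis. Payload 3.5 kg.
Tool frame: the origin (TCP) lies at the very end of the fingers, on their centre line; the grasp point (between the pads) lies env.grasp_offset behind it (env.grasp_offset is the distance from the TCP to the grasp point, in mm); z points along the fingers, y is the line along which they close (so a half turn about z gives the same grasp; the last joint's range is limited). The gripper opens to 85 mm and grips with 20 to 120 N. Pads are 22 mm wide; open, the fingers measure 114 mm over their backs; the gripper's body (76 mm by 85 mm) begins 54 mm behind the grasp point. The pads swing forward as they close: fully open they stand 13 mm farther back than shut.
Start: joints at [-1.355, 0.276, -0.026, 1.268, 0, 1.467], TCP at [195.88, -593.509, 231.313] pointing down, gripper open.
Joint ranges: [-3.12, 3.12], [-0.85, 1.88], [-1.08, 1.24], [-1.95, 2.15], [-1.57, 1.53], [-3.14, 3.14]. Speed limits (rad/s): [2.57, 2.57, 3.14, 3.14, 3.14, 3.14].

INTERFACE

Orientations are given as a 3x3 rotation matrix whose columns are the frame's x, y, z axes.
In Python, from plant import env gives the robot as it stands.
- The arm moves only by the tool jog_arm, never from a script. Its argument "motion" is a list of rows, each an object of numbers: "jaw": the opening, from 0 (shut) to 1 (fully open); "dx", "dy", "dz": the shift along the tool's x, y, z in mm; "ax", "ay", "az": the turn, a rotation vector about the tool's x, y, z in degrees. A call has 1 to 20 rows; each row shifts and turns the commanded pose from where the row before left it, along the tool's axes as they then stand; what a row does not reach is not made up. A row lasts 1/8 s, in which the tool goes at most 62.5 mm and 10.7 degrees, less where a joint would pass 70% of its speed; a pose out of reach is approached as far as the arm can. A call is refused whole if a number of a shift passes 62.5 or a number of a turn 10.7, either way. A call with a gripper value outside its range is refused whole. The fingers move at their own pace and stop on an object; "squeeze" is the grip in N (left out, the last holds). Time passes only in rows, so rows that do not move let the fingers close. It gives the time, the measured TCP pose, the force, the opening and the grip force at its end, in the units of the state.
- env.observe(): the state, without advancing time (a new reading comes with each control period).
- env.snapshot(name): name is "scene" or "top"; returns a dict with "image" (480x640x3 uint8, red, green, blue), "mtx" (3x3 intrinsics, pixels), "origin" and "attitude" of the camera in the world. Camera axes: x right, y up, looking along -z (the intrinsics and any distortion apply to the point x, -y, -z); pixel columns grow to the right and rows downward; lengths in mm; the calibration is good to about 2 mm. A picture is of the moment at which its call begins. There is no depth.
- env.job_done(): hands the job in; it is judged then, once.
Trained networks look in a picture, given as the dict that the camera call returned (one of the last four; its "shot" number tells which), for a name from the list of things; names that differ only in an ending like _2 or _b are one class to them, and where a whole thing is asked for, a point or a joint stands for the part that bears it (a point fixed in the world has none). Each returns a list of dicts, best first, with "p" (0 to 1); they miss things now and then, are a little off and sometimes report something else, mostly with a low value. They report only what shows in the picture. A call takes as long as a camera call. They do not tell look-alikes from the thing itself.
- env.search_frame(target, picture): "centre" ([x, y, z] in mm, in the coordinates of the camera as it stood for that picture, good to about 4 mm: the middle of the surface that is visible of it).
- env.trace(target, picture): "mask" (480x640 bool, what is visible of it).
- env.landmark_of(target, picture): "centre" ([x, y, z] in mm, in the coordinates of the camera as it stood for that picture, good to about 4 mm: a listed point, or the origin of a listed thing).
The state is a dict: "time": time; "qpos": joint angles; "dq": joint speeds; "joint_efforts": joint torques, N m; "eef_pos": TCP position; "ee_rot": TCP orientation; "ft_force": force on the tool from outside, world axes, zero at the start; "torque": the same for the moment, N m; "gripper_width": finger opening in mm; "finger_force": force on a finger pad.
Only numpy, scipy, OpenCV 4.12 (cv2) and the standard library are available. Lean on these libraries where they do the work, as an engineer would, in place of code of your own. Each camera call takes 0.05 s, during which the arm holds its last target. There are 200 camera calls.

TASK

Draw the tall sample cell up out of the slotted rack, with the fingers only on its two narrow frosted sides and never on its clear windows, and carry it upright to the photometer. Finish while still holding it there, still and upright, midway between lamp and detector with the light passing squarely through the middle of its windows and the cell touching nothing but your fingers; do not put it down or let go. Do not bump the cell against the photometer, and leave the short cells and the other things on the table as they stand.

Things in the scene. Friction and masses are not known exactly. Their poses are not given: they have to be found in the camera images.
- tall_cell: tall sample cell, an upright glass cuvette 12 mm thick (its x), 30 mm wide (y), 70 mm tall (z), 30 to 60 g. Narrow frosted (whitish) sides: the flat faces at y = +-15 mm, 12 by 70 mm; clear windows face +-x. Origin: centre of its underside. Stands in any of the rack's three slots, its x along the rack's x, its foot 26 mm deep in the slot, 44 mm standing out
- tall_cell_windows: the two clear windows of the tall cell, fixed to it: each 22 mm wide, from 4 to 70 mm up the cell, facing the cell's +-x. Same origin and axes as tall_cell. The fingers must not touch them
- window_middle (a point): the middle of the tall cell's windows: on the cell's vertical mid line, 37 mm above its underside (33 mm below its top)
- short_cell_1: a short cell: like the tall cell but 46 mm tall, 20 mm of it out of its slot. Stays in the rack. Origin: centre of its underside
- short_cell_2: the other short cell, same size (46 mm tall). Stays in the rack. Origin: centre of its underside
- rack: white slotted block, 150 mm long (its x), 62 mm wide (y), 34 mm high, fixed. Three upright slots at x = -42, 0, +42 mm, each 14.4 mm (x) by 32.4 mm (y), 26 mm deep, floor 8 mm above the table. Origin: centre of its underside; its long side runs roughly left to right. Stands left or right on the table, the photometer on the other side
- photometer: fixed: base plate 250 mm long (its x), 64 mm wide (y), rails up to 15 mm high; at its ends two white housings on dark pedestals, 62 mm long, 60 mm wide, tops 127 mm up: lamp with fins (132 mm up) at x = -90 mm, detector at x = +90 mm. Free gap of 100 mm between their black lens tubes (30 mm across). The light runs along its x, 95 mm above the table. Origin: centre of underside
- light_path_middle (a point): the middle of the light path: midway between the two lens tubes, on their common axis, 95 mm above the table. Same axes as the photometer: x along the light, z up
- tube: 50 ml centrifuge tube standing on its cap, 38 mm across, 115 mm tall, between rack and photometer; bystander. Origin: centre of its underside
- small_dish: closed petri dish, 55 mm across, 14 mm high; bystander. Origin: centre of its underside
- big_dish: closed petri dish, 90 mm across, 17 mm high, behind rack and photometer; bystander. Origin: centre of its underside
- pen: black felt pen lying flat, 135 mm long (its y), 13 mm thick, behind rack and photometer; bystander. Origin: centre of its underside
- bottle_a: glass media bottle with white cover, 87 mm across, 182 mm tall, behind rack and photometer; bystander. Origin: centre of its underside
Things that resemble listed ones, but are neither listed nor needed, are in the scene too. What is shaped like the tall_cell but blue is not meant.

How it is judged:
By the outcome, as a careful person would: the job done as asked, in the order asked, and still so for the second after the job is handed in, while the arm keeps its last pose, push and grip.
It also fails if it takes over 45 s, if anything falls off the work surface, if the arm or the gripper's body presses on something with over 40 N, if the wrist force passes 120 N, or if a joint passes its speed limit or range.

## Working session

There is one attempt and no reset: what is moved stays moved. The work goes in short steps, Python scripts to look and compute and a tool call to move; the robot and the scene stay as the last step left them, time stands still between calls to the robot, and variables do not carry over. Pictures are saved under pics/ and viewed, at most 10 in all, crops included, and the job is handed in when it is done.

Besides the shell and the picture viewer there is one more tool, called in YAML: its name, and indented under it one key for each argument. jog_arm: Moves the arm, as the interface text tells. Its arguments: {"type":"object","properties":{"motion":{"type":"array","items":{"type":"object","properties":{"jaw":{"type":"number"},"dx":{"type":"number"},"dy":{"type":"number"},"dz":{"type":"number"},"ax":{"type":"number"},"ay":{"type":"number"},"az":{"type":"number"}}}},"squeeze":{"type":"number"}},"required":["motion"]}

```bash
ls; mkdir -p pics
cat > h.py <<'E'
import numpy as np, cv2
from plant import env
def w(pic,c): return np.array(pic['origin'])+np.array(pic['attitude'])@np.array(c)
def px(pic,P):
    c=np.array(pic['attitude']).T@(np.array(P)-np.array(pic['origin'])); q=np.array(pic['mtx'])@np.array([c[0],-c[1],-c[2]]); return q[:2]/q[2]
def ray(pic,uv,z):
    d=np.linalg.inv(np.array(pic['mtx']))@np.array([uv[0],uv[1],1.]); d=np.array(pic['attitude'])@np.array([d[0],-d[1],-d[2]]); o=np.array(pic['origin']); return o+d*(z-o[2])/d[2]
E
python3 - <<'E'
from h import *
np.set_printoptions(precision=1,suppress=True)
print(env.grasp_offset, {k:v for k,v in env.observe().items() if k in('time','eef_pos','ee_rot','gripper_width')})
for n in('top','scene'):
    p=env.snapshot(n); cv2.imwrite(f'pics/{n}0.png',p['image'][:,:,::-1]); print(n,p.keys(),p['origin'],np.array(p['mtx']).ravel())
    for t in('tall_cell','window_middle','short_cell_1','rack','photometer','light_path_middle','tube','small_dish'):
        for d in env.landmark_of(t,p)[:3]:
            W=w(p,d['centre']); print(t,round(d['p'],2),W,px(p,W))
E
```

```text
pics
18.700000000000003 {'time': 0.0, 'eef_pos': array([ 195.7, -592.7,  230.1]), 'ee_rot': array([[ 0.9,  0.3, -0. ],
       [ 0.3, -0.9,  0. ],
       [ 0. , -0. , -1. ]]), 'gripper_width': 85.42932219576647}
top dict_keys(['image', 'mtx', 'origin', 'attitude', 'shot']) [ 506.4   44.  1136.2] [445.7   0.  318.3   0.  445.7 233.5   0.    0.    1. ]
tall_cell 0.65 [512.7 351.8   0.1] [201.5 257.5]
tall_cell 0.59 [429.6 273.9  -3.7] [232.5 289.7]
tall_cell 0.43 [536.2 262.   11.8] [235.7 247.6]
window_middle 0.68 [516.1 346.1  33.5] [200.2 256.1]
window_middle 0.46 [430.  271.9  37.2] [229.9 290.7]
window_middle 0.4 [539.9 259.2  42. ] [234.5 245.8]
short_cell_1 0.44 [540.4 178.1   5.8] [269.2 245.6]
short_cell_1 0.43 [535.8 220.9   7.5] [252.2 247.6]
rack 0.74 [540.8 224.8   1.1] [251.1 245.7]
rack 0.5 [ 694.3 -243.6   -5.8] [432.7 183.4]
rack 0.46 [ 450.5 -211.6   -1.1] [423.3 278.7]
photometer 0.93 [ 448.4 -208.6   -0.3] [422.2 279.6]
light_path_middle 0.91 [ 449.5 -209.4   95. ] [431.8 281. ]
tube 0.47 [461.6  -6.   -4.7] [342.1 275.4]
small_dish 0.76 [599.    0.1   0.3] [338.8 221.6]
scene dict_keys(['image', 'mtx', 'origin', 'attitude', 'shot']) [ -67.1 -565.5  575.9] [540.4   0.  312.5   0.  540.4 243.5   0.    0.    1. ]
tall_cell 0.85 [432.5 272.4  -0.6] [188.  259.9]
tall_cell 0.69 [535.5 259.2   7.9] [231.7 240.9]
tall_cell 0.67 [520.2 345.7  -1.7] [202.2 233.7]
window_middle 0.98 [518.9 349.3  35.3] [199.2 218.5]
window_middle 0.61 [538.4 263.3  42.5] [230.4 225.5]
short_cell_1 0.62 [536.5 220.6   7.8] [243.6 247.2]
short_cell_1 0.49 [538.9 182.1   6.6] [256.5 253.9]
short_cell_1 0.48 [462.4  -5.4   1.2] [293.  310.6]
rack 0.68 [540.9 218.3  -2. ] [246.2 250.9]
photometer 0.8 [ 455.9 -212.1    0.9] [383.9 369.9]
small_dish 0.52 [597.2  -1.    2. ] [341.9 279.2]
```

Run:
```python
import cv2,numpy as np
a=cv2.imread('pics/top0.png');b=cv2.imread('pics/scene0.png')
c=cv2.resize(a[200:320,170:300],None,fx=3,fy=3,interpolation=2); d=cv2.resize(b[180:300,160:290],None,fx=3,fy=3,interpolation=2)
cv2.imwrite('pics/crop.png',np.hstack([c,d]))
```

```text
(no output)
```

View pics/top0.png

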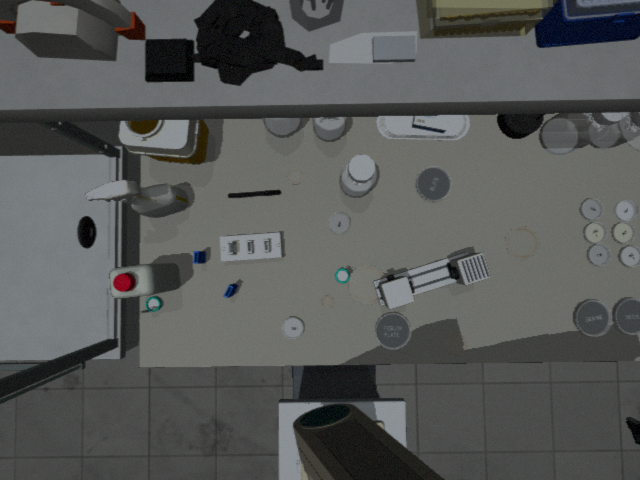

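View pics/scene0.png

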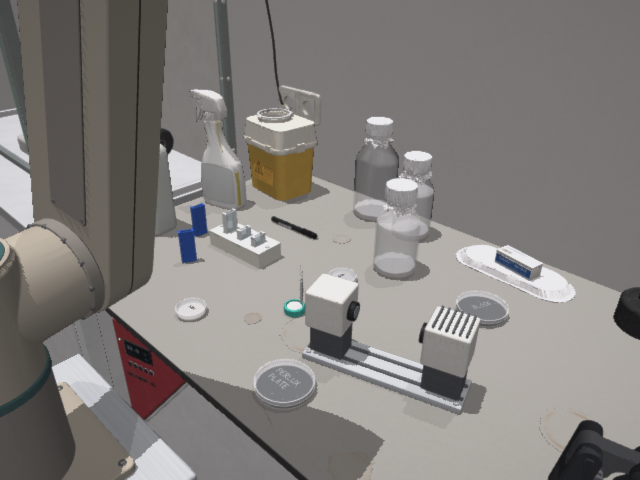

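View pics/crop.png

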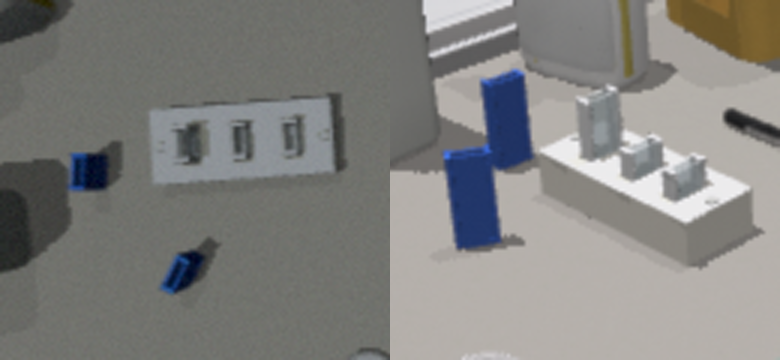

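The top view has three candidates for the tall cell: (235,247), standing in the rack's left slot, and two blue ones at (200,257) and (231,290) standing on the table. The enlarged crop shows the one in the left slot is clear and stands taller than the two short cells at (252,247) and (269,246), so it is the one meant. The photometer lies between about (385,292) and (480,268), with its finned lamp on the right. Next I'll fit exact poses from the masks.

```bash
cat > fit.py <<'E'
from h import *
from scipy.optimize import minimize
def box(x0,x1,y0,y1,z0,z1): return np.array([[x,y,z] for x in(x0,x1) for y in(y0,y1) for z in(z0,z1)],float)
RACK=[box(-75,75,-31,31,0,34),box(-48,-36,-15,15,34,54),box(-6,6,-15,15,34,54),box(36,48,-15,15,34,54)]
PHOT=[box(-125,125,-32,32,0,8),box(-121,-59,-30,30,65,130),box(59,121,-30,30,65,127),box(-115,-65,-22,22,8,65),box(65,115,-22,22,8,65)]
def rend(p,boxes,x,y,a,S=4):
    m=np.zeros((480*S,640*S),np.uint8); c,s=np.cos(a),np.sin(a); R=np.array([[c,-s,0],[s,c,0],[0,0,1]])
    for b in boxes:
        q=np.array([px(p,R@v+[x,y,0]) for v in b]); cv2.fillConvexPoly(m,cv2.convexHull(((q+.5)*S*16-8).astype(np.int32)),255,shift=4)
    return cv2.resize(m,(640,480),interpolation=cv2.INTER_AREA)/255.
def fit(views,boxes,x0):
    def f(v):
        return sum(np.abs(rend(p,boxes,v[0],v[1],v[2]/50)-m).sum() for p,m in views)
    v=np.array([x0[0],x0[1],x0[2]*50])
    r=minimize(f,v,method='Nelder-Mead',options=dict(initial_simplex=np.vstack([v,v+[8,0,0],v+[0,8,0],v+[0,0,5]]),xatol=.1,fatol=.5))
    return r.x[0],r.x[1],r.x[2]/50,r.fun,[m.sum() for _,m in views]
E
python3 - <<'E'
from fit import *
P={n:env.snapshot(n) for n in('top','scene')}
for t,b,x0 in(('rack',RACK,(540,220,-1.57)),('photometer',PHOT,(450,-209,1.88))):
    vs=[]
    for n,p in P.items():
        ds=[d for d in env.trace(t,p)]
        uv=px(p,[x0[0],x0[1],20]); 
        ds=sorted(ds,key=lambda d:np.hypot(*(np.argwhere(d['mask']).mean(0)[::-1]-uv)))
        if ds: m=ds[0]['mask'].astype(float); vs.append((p,m)); cv2.imwrite(f'/tmp/{t}{n}.png',m*255); print(n,ds[0]['p'],fit([(p,m)],b,x0))
    r=fit(vs,b,x0); print(t,r,np.degrees(r[2]))
    for p,m in vs:
        im=p['image'][:,:,::-1].copy(); k=(rend(p,b,*r[:3])>.5).astype(np.uint8); cs,_=cv2.findContours(k,0,1)
        u,v=px(p,[r[0],r[1],30]).astype(int); big=cv2.resize(im[v-60:v+60,u-65:u+65],None,fx=3,fy=3,interpolation=2)
        for c in cs: cv2.polylines(big,[((c-[u-65,v-60])*3+1).astype(np.int32)],True,(0,0,255),1)
        cs,_=cv2.findContours((m>.5).astype(np.uint8),0,1)
        for c in cs: cv2.polylines(big,[((c-[u-65,v-60])*3+1).astype(np.int32)],True,(0,255,0),1)
        cv2.imwrite(f'/tmp/o_{t}_{len(im)}_{p["shot"]}.png',big)
import glob
f=sorted(glob.glob('/tmp/o_*')); I=[cv2.imread(q) for q in f]; print(f)
cv2.imwrite('pics/ov.png',cv2.resize(np.vstack([np.hstack(I[:2]),np.hstack(I[2:])]) if len(I)==4 else np.hstack(I),(650,600)))
E
```

```text
top 0.93 (np.float64(537.9814299614718), np.float64(221.35805837171827), np.float64(-1.5190041485259578), np.float64(329.478431372549), [np.float64(1307.0)])
scene 0.9 (np.float64(537.5852727750937), np.float64(219.38046806081638), np.float64(-1.510700724772752), np.float64(562.4392156862745), [np.float64(1607.0)])
rack (np.float64(537.9209959724012), np.float64(220.9626727976398), np.float64(-1.5158622144981309), np.float64(904.5333333333333), [np.float64(1307.0), np.float64(1607.0)]) -86.85250721409761
top 0.82 (np.float64(452.22840436525587), np.float64(-209.77293428896016), np.float64(1.8569165591470338), np.float64(139.50588235294117), [np.float64(3321.0)])
scene 0.84 (np.float64(454.8971337849108), np.float64(-211.78968074669356), np.float64(1.8528674364218893), np.float64(622.3098039215686), [np.float64(11644.0)])
photometer (np.float64(454.004573571837), np.float64(-211.69296838495933), np.float64(1.854361423831649), np.float64(861.878431372549), [np.float64(3321.0), np.float64(11644.0)]) 106.24708327742356
['/tmp/o_photometer_480_3.png', '/tmp/o_photometer_480_4.png', '/tmp/o_rack_480_3.png', '/tmp/o_rack_480_4.png'][ WARN:0@1.724] global loadsave.cpp:1063 imwrite_ Unsupported depth image for selected encoder is fallbacked to CV_8U.
```

View pics/ov.png

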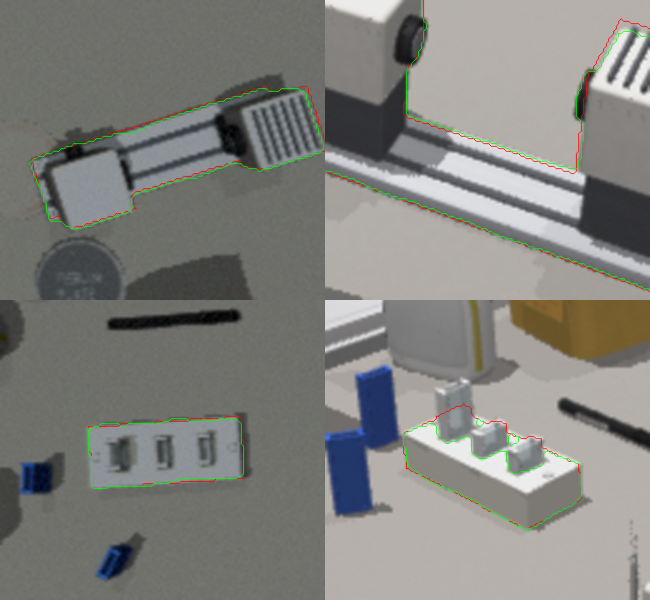

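jog_arm:
  motion:
    - {"az":-10.6,"jaw":1}
    - {"az":-10.6}
    - {"az":-10.6}
    - {"az":-10.6}
    - {"az":-10.6}
    - {"az":-10.6}
    - {"az":-10.6}
    - {}

```text
$.motion[0]: bad value
```

jog_arm:
  motion:
    - {"az":-10.6}
    - {"az":-10.6}
    - {"az":-10.6}
    - {"az":-10.6}
    - {"az":-10.6}
    - {"az":-10.6}
    - {"az":-10.6}
    - {"az":0}
  squeeze: 30

```text
$.motion[0]: bad value
```

jog_arm:
  motion:
    - {"jaw":1,"dx":0,"dy":0,"dz":0,"ax":0,"ay":0,"az":-10}
  squeeze: 30

```text
time: 1.32
eef_pos: [195.9, -593.5, 231.3]
ee_rot: [[0.878, 0.478, 0.0], [0.478, -0.878, -0.0], [0.0, 0.0, -1.0]]
ft_force: [-0.6, 0.2, 0.0]
gripper_width: 85.3
finger_force: 0.0
```

jog_arm:
  motion:
    - {"jaw":1,"dx":0,"dy":0,"dz":0,"ax":0,"ay":0,"az":-9.2}
    - {"jaw":1,"dx":0,"dy":0,"dz":0,"ax":0,"ay":0,"az":-9.2}
    - {"jaw":1,"dx":0,"dy":0,"dz":0,"ax":0,"ay":0,"az":-9.2}
    - {"jaw":1,"dx":0,"dy":0,"dz":0,"ax":0,"ay":0,"az":-9.2}
    - {"jaw":1,"dx":0,"dy":0,"dz":0,"ax":0,"ay":0,"az":-9.2}
    - {"jaw":1,"dx":0,"dy":0,"dz":0,"ax":0,"ay":0,"az":-9.2}
    - {"jaw":1,"dx":0,"dy":0,"dz":0,"ax":0,"ay":0,"az":-9.2}
    - {"jaw":1,"dx":46,"dy":21,"dz":0,"ax":0,"ay":0,"az":0}
    - {"jaw":1,"dx":46,"dy":21,"dz":0,"ax":0,"ay":0,"az":0}
    - {"jaw":1,"dx":46,"dy":21,"dz":0,"ax":0,"ay":0,"az":0}
    - {"jaw":1,"dx":46,"dy":21,"dz":0,"ax":0,"ay":0,"az":0}
    - {"jaw":1,"dx":46,"dy":21,"dz":0,"ax":0,"ay":0,"az":0}
    - {"jaw":1,"dx":46,"dy":21,"dz":0,"ax":0,"ay":0,"az":0}
    - {"jaw":1,"dx":46,"dy":21,"dz":0,"ax":0,"ay":0,"az":0}
    - {"jaw":1,"dx":46,"dy":21,"dz":0,"ax":0,"ay":0,"az":0}
    - {"jaw":1,"dx":46,"dy":21,"dz":0,"ax":0,"ay":0,"az":0}
    - {"jaw":1,"dx":46,"dy":21,"dz":0,"ax":0,"ay":0,"az":0}
    - {"jaw":1,"dx":46,"dy":21,"dz":0,"ax":0,"ay":0,"az":0}
    - {"jaw":1,"dx":46,"dy":21,"dz":0,"ax":0,"ay":0,"az":0}
    - {"jaw":1,"dx":46,"dy":21,"dz":0,"ax":0,"ay":0,"az":0}

```text
time: 3.82
eef_pos: [441.3, 18.2, 231.7]
ee_rot: [[-0.047, 0.999, 0.001], [0.999, 0.047, -0.0], [-0.0, 0.001, -1.0]]
ft_force: [0.5, -0.8, 0.3]
gripper_width: 85.7
finger_force: 0.0
```

jog_arm:
  motion:
    - {"jaw":1,"dx":39.8,"dy":18,"dz":0,"ax":0,"ay":0,"az":-0.4}
    - {"jaw":1,"dx":39.8,"dy":18,"dz":0,"ax":0,"ay":0,"az":0}
    - {"jaw":1,"dx":39.8,"dy":18,"dz":0,"ax":0,"ay":0,"az":0}
    - {"jaw":1,"dx":39.8,"dy":18,"dz":0,"ax":0,"ay":0,"az":0}
    - {"jaw":1,"dx":39.8,"dy":18,"dz":0,"ax":0,"ay":0,"az":0}
    - {"jaw":1,"dx":39.8,"dy":18,"dz":0,"ax":0,"ay":0,"az":0}
    - {"jaw":1,"dx":0,"dy":0,"dz":45,"ax":0,"ay":0,"az":0}
    - {"jaw":1,"dx":0,"dy":0,"dz":45,"ax":0,"ay":0,"az":0}
    - {"jaw":1,"dx":0,"dy":0,"dz":30,"ax":0,"ay":0,"az":0}
    - {"jaw":1,"dx":0,"dy":0,"dz":0,"ax":0,"ay":0,"az":0}

```text
time: 5.08
eef_pos: [533.5, 259.8, 108.4]
ee_rot: [[-0.054, 0.999, -0.006], [0.999, 0.054, -0.002], [-0.002, -0.006, -1.0]]
ft_force: [0.8, -0.7, 0.3]
gripper_width: 85.2
finger_force: 0.0
```

Run:
```python
from h import *
np.set_printoptions(precision=1,suppress=True)
s=env.observe();T=s['eef_pos'];R=s['ee_rot'];print(T,np.degrees(np.arctan2(R[1,1],R[0,1])),R[:,2])
I=[]
for n in('scene','top'):
    p=env.snapshot(n)
    for d in env.landmark_of('window_middle',p)[:4]: print(n,d['p'],w(p,d['centre']))
    im=p['image'][:,:,::-1]; u,v=px(p,[536,263,70]).astype(int)
    I.append(cv2.resize(im[v-50:v+50,u-50:u+50],(400,400),interpolation=2))
cv2.imwrite('pics/hov.png',np.hstack(I))
```

```text
[533.5 259.8 108.4] 3.0686187907462394 [-0. -0. -1.]
scene 0.75 [431.7 268.2  39.2]
scene 0.74 [518.  347.4  35. ]
scene 0.63 [538.2 263.6  42.1]
scene 0.51 [704.1 -43.1  -2.5]
top 0.66 [431.8 270.6  36.7]
top 0.54 [537.6 257.2  41.9]
top 0.27 [ 693.3 -242.    -1.6]
top 0.15 [537.7 266.6   9.5]
```

View pics/hov.png

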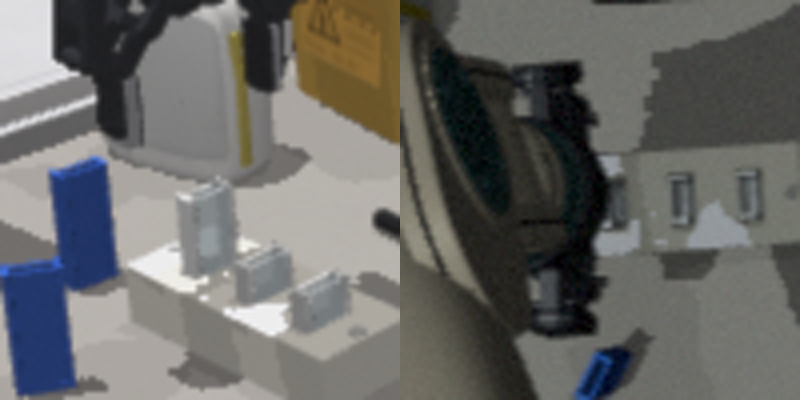

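The scene crop shows the cell upright in the left slot with the open fingers above it, on either side of its frosted faces. I'll correct by about 2–3 mm and go down.

jog_arm:
  motion:
    - {"jaw":1,"dx":2.2,"dy":3.4,"dz":0,"ax":0,"ay":0,"az":0}
    - {"jaw":1,"dx":0,"dy":0,"dz":32,"ax":0,"ay":0,"az":0}
    - {"jaw":1,"dx":0,"dy":0,"dz":32,"ax":0,"ay":0,"az":0}
    - {"jaw":0.48,"dx":0,"dy":0,"dz":0,"ax":0,"ay":0,"az":0}
    - {"jaw":0.48,"dx":0,"dy":0,"dz":0,"ax":0,"ay":0,"az":0}
    - {"jaw":0.48,"dx":0,"dy":0,"dz":0,"ax":0,"ay":0,"az":0}
    - {"jaw":0.48,"dx":0,"dy":0,"dz":0,"ax":0,"ay":0,"az":0}
  squeeze: 20

```text
time: 6.15
eef_pos: [540.5, 263.4, 48.7]
ee_rot: [[-0.054, 0.999, 0.002], [0.999, 0.054, 0.001], [0.001, 0.002, -1.0]]
ft_force: [0.7, -0.2, -1.3]
gripper_width: 40.9
finger_force: 0.0
```

Run:
```python
from h import *
p=env.snapshot('scene'); im=p['image'][:,:,::-1].copy(); u,v=px(p,[536,263,60]).astype(int)
c=cv2.resize(im[v-45:v+45,u-60:u+60],(800,600),interpolation=2)
cv2.imwrite('pics/pre.png',c); s=env.observe(); print(s['eef_pos'],s['gripper_width'],s['ft_force'])
```

```text
[540.22027436 263.31718424  48.42249665] 41.5052100891901 [ 0.20504758 -0.80350299  0.14124165]
```

View pics/pre.png

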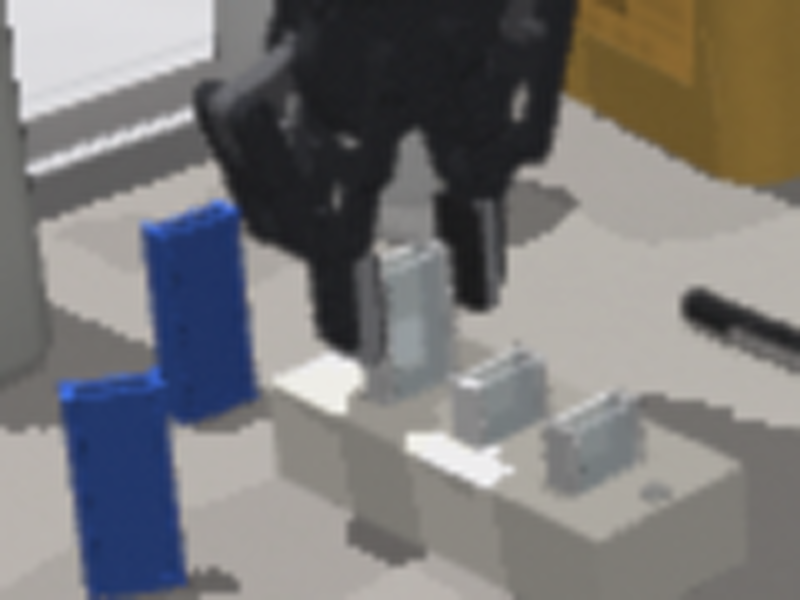

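The left finger is almost on the cell and the right one stands about 8 mm off, so I'll shift about 3 mm towards the robot and then close.

jog_arm:
  motion:
    - {"jaw":0.48,"dx":-0.5,"dy":-3,"dz":4,"ax":0,"ay":0,"az":0}
    - {"jaw":0.48,"dx":0,"dy":0,"dz":0,"ax":0,"ay":0,"az":0}
    - {"jaw":0.4,"dx":0,"dy":0,"dz":0,"ax":0,"ay":0,"az":0}
    - {"jaw":0.4,"dx":0,"dy":0,"dz":0,"ax":0,"ay":0,"az":0}
    - {"jaw":0.4,"dx":0,"dy":0,"dz":0,"ax":0,"ay":0,"az":0}

```text
time: 6.82
eef_pos: [536.5, 262.4, 43.4]
ee_rot: [[-0.053, 0.999, 0.0], [0.999, 0.053, 0.0], [0.0, 0.0, -1.0]]
ft_force: [0.5, -0.4, 0.7]
gripper_width: 33.8
finger_force: 0.0
```

jog_arm:
  motion:
    - {"jaw":0.3,"dx":0,"dy":0,"dz":0,"ax":0,"ay":0,"az":0}
    - {"jaw":0.2,"dx":0,"dy":0,"dz":0,"ax":0,"ay":0,"az":0}
    - {"jaw":0.1,"dx":0,"dy":0,"dz":0,"ax":0,"ay":0,"az":0}
    - {"jaw":0,"dx":0,"dy":0,"dz":0,"ax":0,"ay":0,"az":0}
    - {"jaw":0,"dx":0,"dy":0,"dz":0,"ax":0,"ay":0,"az":0}
  squeeze: 30

```text
time: 7.45
eef_pos: [536.6, 262.4, 43.4]
ee_rot: [[-0.053, 0.999, 0.0], [0.999, 0.053, 0.0], [0.0, 0.0, -1.0]]
ft_force: [0.1, -0.6, 0.6]
gripper_width: 29.7
finger_force: 30.3
```

jog_arm:
  motion:
    - {"jaw":0,"dx":0,"dy":0,"dz":-4,"ax":0,"ay":0,"az":0}
    - {"jaw":0,"dx":0,"dy":0,"dz":-8,"ax":0,"ay":0,"az":0}
    - {"jaw":0,"dx":0,"dy":0,"dz":-8,"ax":0,"ay":0,"az":0}
    - {"jaw":0,"dx":0,"dy":0,"dz":-10,"ax":0,"ay":0,"az":0}
    - {"jaw":0,"dx":0,"dy":0,"dz":-10,"ax":0,"ay":0,"az":0}
    - {"jaw":0,"dx":0,"dy":0,"dz":-20,"ax":0,"ay":0,"az":0}
    - {"jaw":0,"dx":0,"dy":0,"dz":-30,"ax":0,"ay":0,"az":0}
    - {"jaw":0,"dx":0,"dy":0,"dz":-30,"ax":0,"ay":0,"az":0}
    - {"jaw":0,"dx":0,"dy":0,"dz":-30,"ax":0,"ay":0,"az":0}
    - {"jaw":0,"dx":0,"dy":0,"dz":-30,"ax":0,"ay":0,"az":0}
    - {"jaw":0,"dx":0,"dy":0,"dz":-20,"ax":0,"ay":0,"az":0}
    - {"jaw":0,"dx":0,"dy":0,"dz":0,"ax":0,"ay":0,"az":0}

```text
time: 8.95
eef_pos: [537.8, 262.9, 245.9]
ee_rot: [[-0.053, 0.999, 0.005], [0.999, 0.053, 0.002], [0.001, 0.005, -1.0]]
ft_force: [-0.1, 0.5, -0.9]
gripper_width: 29.6
finger_force: 30.3
```

Run:
```python
from h import *
np.set_printoptions(precision=2,suppress=True)
p=env.snapshot('scene'); s=env.observe(); T=s['eef_pos']; R=s['ee_rot']; print(T,R,s['gripper_width'])
for d in env.landmark_of('window_middle',p)[:3]: 
    W=w(p,d['centre']); print(d['p'],W,R.T@(W-T))
for d in env.landmark_of('tall_cell',p)[:3]: 
    W=w(p,d['centre']); print(d['p'],W,R.T@(W-T))
u,v=px(p,T).astype(int); im=p['image'][:,:,::-1]
cv2.imwrite('pics/held.png',cv2.resize(im[v-60:v+60,u-80:u+80],(800,600),interpolation=2)); print(u,v)
```

```text
[536.87 262.54 244.24] [[-0.05  1.    0.  ]
 [ 1.    0.05  0.  ]
 [ 0.    0.   -1.  ]] 29.25566859961091
0.79 [433.97 267.45  37.81] [  10.28 -102.89  206.24]
0.65 [516.76 349.65  31.1 ] [ 87.94 -15.84 213.16]
0.97 [428.83 273.18  -1.08] [  16.26 -107.79  245.13]
0.95 [535.78 263.96 211.08] [ 1.46 -1.08 33.16]
0.61 [522.3  346.58  -0.63] [ 84.56 -10.53 244.9 ]
222 133
```

View pics/held.png

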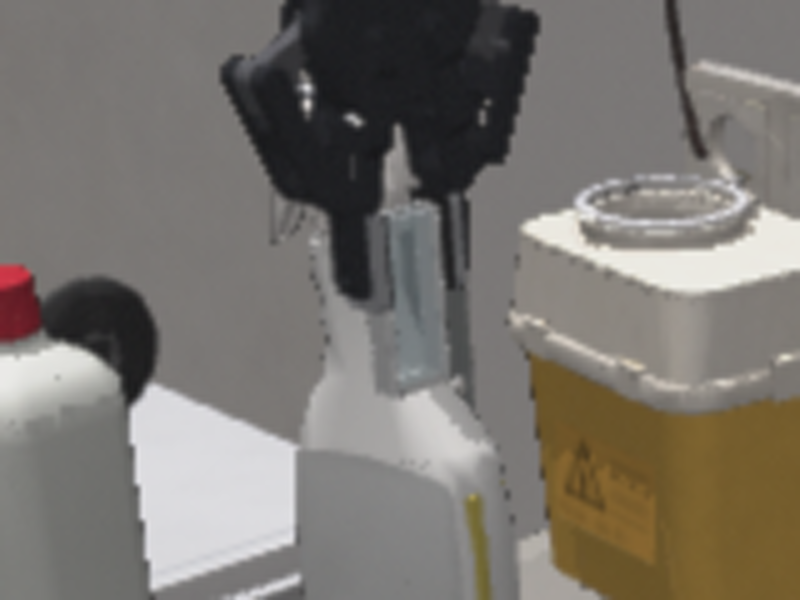

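The cell hangs upright at (205+, ~143) in the scene image, with the pads on its frosted sides only and nothing else touched. I'll rotate 13° and carry it above the photometer.

jog_arm:
  motion:
    - {"jaw":0,"dx":0,"dy":0,"dz":0,"ax":0,"ay":0,"az":-4.4}
    - {"jaw":0,"dx":0,"dy":0,"dz":0,"ax":0,"ay":0,"az":-4.4}
    - {"jaw":0,"dx":0,"dy":0,"dz":0,"ax":0,"ay":0,"az":-4.4}
    - {"jaw":0,"dx":-15,"dy":-7.4,"dz":0,"ax":0,"ay":0,"az":0}
    - {"jaw":0,"dx":-30,"dy":-14.8,"dz":0,"ax":0,"ay":0,"az":0}
    - {"jaw":0,"dx":-36,"dy":-17.7,"dz":0,"ax":0,"ay":0,"az":0}
    - {"jaw":0,"dx":-36,"dy":-17.7,"dz":0,"ax":0,"ay":0,"az":0}
    - {"jaw":0,"dx":-36,"dy":-17.7,"dz":0,"ax":0,"ay":0,"az":0}
    - {"jaw":0,"dx":-36,"dy":-17.7,"dz":0,"ax":0,"ay":0,"az":0}
    - {"jaw":0,"dx":-36,"dy":-17.7,"dz":0,"ax":0,"ay":0,"az":0}
    - {"jaw":0,"dx":-36,"dy":-17.7,"dz":0,"ax":0,"ay":0,"az":0}
    - {"jaw":0,"dx":-36,"dy":-17.7,"dz":0,"ax":0,"ay":0,"az":0}
    - {"jaw":0,"dx":-36,"dy":-17.7,"dz":0,"ax":0,"ay":0,"az":0}
    - {"jaw":0,"dx":-36,"dy":-17.7,"dz":0,"ax":0,"ay":0,"az":0}
    - {"jaw":0,"dx":-32,"dy":-15.7,"dz":0,"ax":0,"ay":0,"az":0}
    - {"jaw":0,"dx":-20,"dy":-10,"dz":0,"ax":0,"ay":0,"az":0}
    - {"jaw":0,"dx":-10,"dy":-5,"dz":0,"ax":0,"ay":0,"az":0}
    - {"jaw":0,"dx":0,"dy":0,"dz":0,"ax":0,"ay":0,"az":0}
    - {"jaw":0,"dx":0,"dy":0,"dz":0,"ax":0,"ay":0,"az":0}

```text
time: 11.48
eef_pos: [453.2, -210.1, 243.1]
ee_rot: [[-0.28, 0.96, -0.0], [0.96, 0.28, 0.001], [0.001, -0.0, -1.0]]
ft_force: [-0.1, 0.2, -0.2]
gripper_width: 29.6
finger_force: 30.3
```

```bash
cat > rel.py <<'E'
from h import *
np.set_printoptions(precision=2,suppress=True)
s=env.observe(); T=s['eef_pos']; R=s['ee_rot']; print(T,'yaw',np.degrees(np.arctan2(R[1,1],R[0,1])),R[:,2],s['gripper_width'],s['ft_force'])
for n in('scene','top'):
    p=env.snapshot(n)
    for t in('tall_cell','window_middle','light_path_middle','photometer'):
        for d in env.landmark_of(t,p)[:3]:
            W=w(p,d['centre']); 
            if np.hypot(*(W-T)[:2])<40: print(n,t,round(d['p'],2),W,R.T@(W-T))
E
python3 rel.py
```

```text
[ 453.21 -210.08  243.1 ] yaw 16.282973501267005 [-0.  0. -1.] 29.64841640302916 [-0.09  0.19 -0.19]
scene tall_cell 0.66 [ 451.97 -212.04  210.52] [-1.56 -1.73 32.58]
scene window_middle 0.76 [ 456.7  -206.22  242.4 ] [2.73 4.44 0.7 ]
scene light_path_middle 0.18 [ 452.9  -208.66  242.5 ] [1.45 0.1  0.6 ]
scene photometer 0.68 [ 456.49 -211.16    1.44] [ -2.13   2.91 241.66]
top tall_cell 0.48 [ 452.15 -208.15  210.75] [ 2.13 -0.47 32.36]
top window_middle 0.68 [ 457.45 -212.2   240.55] [-3.22  3.48  2.54]
top light_path_middle 0.88 [ 447.61 -211.76   94.48] [ -0.15  -5.81 148.62]
top photometer 0.75 [ 453.81 -208.61   -2.2 ] [  1.07   1.05 245.3 ]
```

jog_arm:
  motion:
    - {"jaw":0,"dx":0,"dy":0,"dz":10,"ax":0,"ay":0,"az":0}
    - {"jaw":0,"dx":0,"dy":0,"dz":20,"ax":0,"ay":0,"az":0}
    - {"jaw":0,"dx":0,"dy":0,"dz":25,"ax":0,"ay":0,"az":0}
    - {"jaw":0,"dx":0,"dy":0,"dz":25,"ax":0,"ay":0,"az":0}
    - {"jaw":0,"dx":0,"dy":0,"dz":25,"ax":0,"ay":0,"az":0}
    - {"jaw":0,"dx":0,"dy":0,"dz":20,"ax":0,"ay":0,"az":0}
    - {"jaw":0,"dx":0,"dy":0,"dz":15,"ax":0,"ay":0,"az":0}
    - {"jaw":0,"dx":0,"dy":0,"dz":10,"ax":0,"ay":0,"az":0}
    - {"jaw":0,"dx":0,"dy":0,"dz":0,"ax":0,"ay":0,"az":0}
    - {"jaw":0,"dx":0,"dy":0,"dz":0,"ax":0,"ay":0,"az":0}

```text
time: 13.22
eef_pos: [454.1, -211.2, 94.0]
ee_rot: [[-0.28, 0.96, 0.001], [0.96, 0.28, -0.001], [-0.001, 0.001, -1.0]]
ft_force: [0.2, -0.3, -0.8]
gripper_width: 29.4
finger_force: 30.3
```

```bash
cat >> rel.py <<'E'
p=env.snapshot('scene'); im=p['image'][:,:,::-1].copy(); S=5
# predicted: cell box outline from TCP, and lens tube axis ends / photometer light line
u0,v0=px(p,T).astype(int)-[80,60]; big=cv2.resize(im[v0:v0+120,u0:u0+160],(800,600),interpolation=2)
q=lambda P:tuple(((px(p,P)-[u0,v0]+.5)*S).astype(int))
hx,hy=R[:,0],R[:,1]
for sx in(-6,6):
    pts=[T+sx*hx+sy*hy+[0,0,z] for sy,z in((-15,-35.4),(15,-35.4),(15,34.6),(-15,34.6))]
    for a,b in zip(pts,pts[1:]+pts[:1]): cv2.line(big,q(a),q(b),(0,0,255),1)
f=np.array([453.2,-210.5,0]); ax=np.array([np.cos(1.8544),np.sin(1.8544),0])
e=np.array([-ax[1],ax[0],0])
for sgn in(-50,50): 
    c=[q(f+sgn*ax+15*(np.cos(t)*e+np.sin(t)*np.array([0,0,1]))+[0,0,95]) for t in np.linspace(0,6.3,40)]; cv2.polylines(big,[np.array(c)],True,(0,255,0),1)
cv2.imwrite('pics/fin.png',big)
E
python3 rel.py
```

```text
[ 454.05 -211.18   93.96] yaw 16.265965645450592 [ 0. -0. -1.] 29.44400470680364 [ 0.22 -0.32 -0.76]
scene tall_cell 0.51 [ 451.22 -209.28   60.35] [ 2.64 -2.21 33.6 ]
scene window_middle 0.58 [ 457.4  -211.54   93.28] [-1.28  3.11  0.68]
scene photometer 0.76 [ 455.56 -210.52    1.44] [ 0.3   1.55 92.52]
top window_middle 0.53 [ 453.87 -212.25   93.43] [-0.98 -0.47  0.53]
top light_path_middle 0.64 [ 447.57 -211.37   95.29] [ 1.63 -6.27 -1.34]
top photometer 0.95 [ 450.34 -212.94   -4.03] [-0.55 -4.15 97.98]
```

View pics/fin.png

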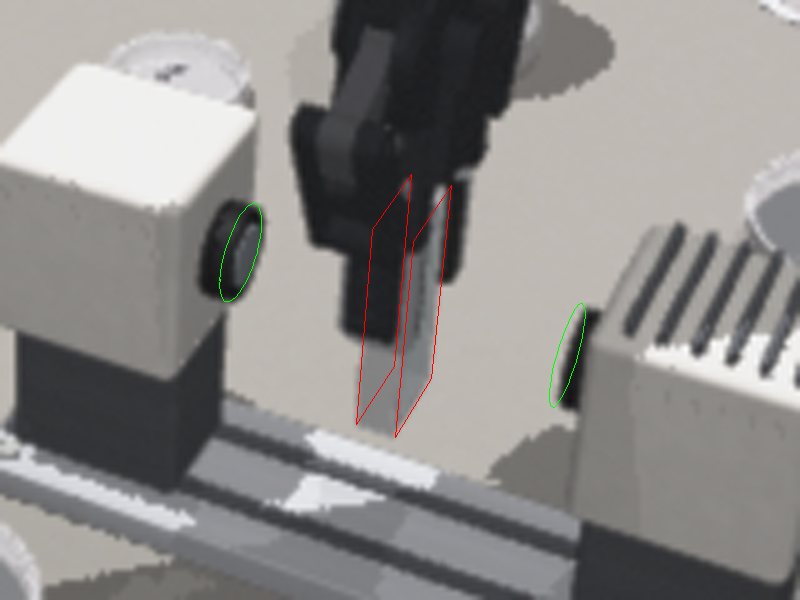

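The red outline predicted from the TCP lies right on the cell, so the held pose is well known. The green lens circles are within about 1 px of the tubes. I'll check the photometer pose once more with a wireframe.

```bash
cat > wf.py <<'E'
from fit import *
s=env.observe();T=s['eef_pos']; out=[]
def draw(n,cen,hw,hh,S,x,y,a):
    p=env.snapshot(n); im=p['image'][:,:,::-1]; u0,v0=(px(p,cen)-[hw,hh]).astype(int)
    big=cv2.resize(im[v0:v0+2*hh,u0:u0+2*hw],None,fx=S,fy=S,interpolation=cv2.INTER_CUBIC)
    q=lambda P:(((px(p,P)-[u0,v0]+.5)*S)).astype(int)
    R=np.array([[np.cos(a),-np.sin(a),0],[np.sin(a),np.cos(a),0],[0,0,1]]); o=np.array([x,y,0])
    for b in(box(-121,-59,-30,30,65,127),box(59,121,-30,30,65,127),box(-125,125,-32,32,0,7)):
        for i in range(8):
            for j in(1,2,4):
                if i&j==0: cv2.line(big,q(R@b[i]+o),q(R@b[i|j]+o),(0,0,255),1)
    for X in(-50,50): cv2.polylines(big,[np.array([q(R@[X,15*np.cos(t),95+15*np.sin(t)]+o) for t in np.linspace(0,6.3,40)])],True,(0,255,0),1)
    return big
b=np.vstack([draw('scene',[453,-211,60],100,72,4,453.6,-211,np.radians(106.2))[:, :800]])
cv2.imwrite('pics/wf.png',b)
E
python3 wf.py
```

```text
(no output)
```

View pics/wf.png

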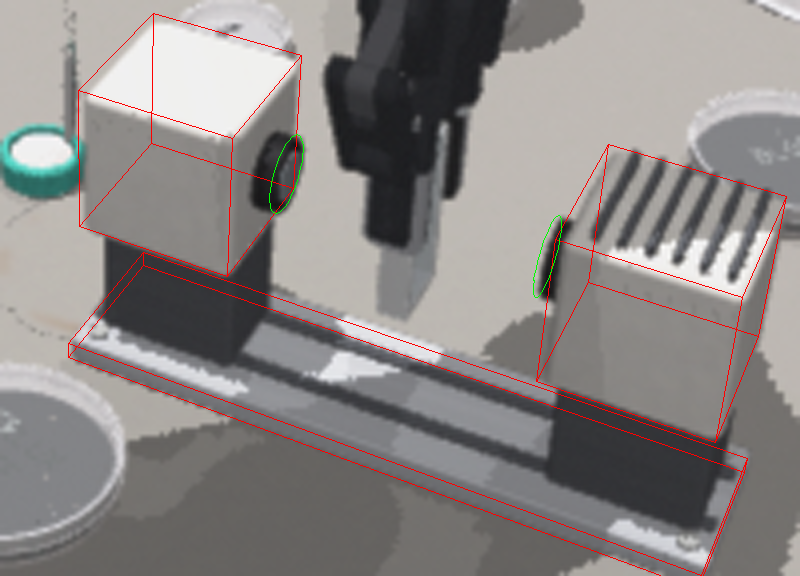

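The wireframe matches the base plate and housings to about 1 px. The cell stands mid-gap at (405,290), clear of everything. The TCP is at (454,-211,94), within about 1 mm of target on the measured poses, so I'm handing in.

```bash
python3 -c "
from plant import env
s=env.observe();print(s['time'],s['eef_pos'],s['finger_force'],abs(s['dq']).max());print(env.job_done())"
```

```text
13.825 [ 453.44478344 -210.77237437   93.32174545] 30.275237560272217 0.0015406596460676382
the job is handed in; nothing more can be done
None
```

The job is handed in at 13.8 s: the tall cell is held still and upright by its frosted sides, midway in the photometer's light path and, by my measurements, within about 2 mm of centre; no verdict came back.

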